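# Open the knife switch, then pinch out and hold the fuse carrier

### The job

The demonstration wire has burnt through, so make the circuit dead before a new one is fitted: first swing the knife switch wide open, as far up as it goes, and leave it so. Then pinch the two opposed side catches of the fuse carrier together between the fingers until they let go, lift the carrier out of its base, and finish while still holding it by the pinched catches, upright and still, about 12 cm above where it sat. Do not disturb the other things on the table.

Things in the scene. Friction and masses are not known exactly. Their poses are not given: they have to be found in the camera images.
- switch: knife switch, fixed to the table: black slab 150 x 56 x 16 mm with a copper blade lying along it; origin under the slab's centre; its x axis runs along the slab from the grip end to the hinge end, z up. Brass jaws hold the shut blade and brass terminals stand at the ends, all below 50 mm high
- switch_hinge (a point): the blade's hinge pin, 38 mm above the table, 50 mm from the slab's centre towards its +x end; the pin lies along the switch's y axis
- switch_knob (a point): centre of the black ball (26 mm diameter) at the end of the blade's insulated grip (rod 12 mm thick); moves with the blade. Shut, it lies 88 mm from the slab's centre towards -x, 44 mm above the table, 138 mm from the hinge pin, 6 mm higher than the pin. Take it from above, fingers either side along the switch's y axis; the ball turns freely between the fingers as the blade swings
- blade (a joint): opening angle of the knife switch: 0 shut (blade lying flat in the jaws), 1.4 rad at its stop (nearly upright); stiff hinge, about 1 to 2 N at the ball, stays where it is left
- fuse_base: fuse base, fixed to the table: black moulded well with walls 56 mm (its x) by 72 mm (its y), 44 mm high, on a foot 104 x 72 mm with brass terminals (31 mm high) at both x ends; origin under its centre; z up
- carrier_grip (a point): middle of the fuse carrier between the two thumb pads (the point to grasp), 50 mm above the underside of its body, 18 mm below its top. x axis as the fuse base's when seated; the catches are on +y and -y. Seated, it is 70 mm above the table and 26 mm above the wall tops of the base. The thumb pads measure 58 mm over their outer faces when free, 45 mm when both are fully pressed
- catch_left (a joint): how far the catch on the carrier's +y side is pressed in: 0 free, 0.0065 m fully in; sprung outwards, about 2 N at first and 8 N fully in. Its grey ribbed thumb pad is 26 mm wide (x) and 32 mm tall (16 mm above and below the grasp point). Its tooth sits under a lip in the base: the carrier cannot be lifted until both catches are pressed in 5 mm or more; then it comes straight up without resistance
- catch_right (a joint): the same for the catch on the -y side
- carrier: the fuse carrier, loose, seated in the well of the base: white block 40 mm (x) by 44 mm (y) by 68 mm tall with two copper contacts reaching 13 mm below it, about 0.16 kg; origin at the middle of the underside of the block, z up; 20 mm above the table when seated
- stand_left: insulator stand at the far left: grey metal base 90 mm across and 75 high, ribbed white insulator, 196 mm tall; origin under its centre; heavy, leave alone
- stand_right: the same insulator stand at the far right; leave alone
- wire_spool: small wooden spool of dark wire standing on end, 36 mm across, 34 mm tall; origin under its centre; leave alone
- wood_block: two-tier wooden block 105 x 95 x 36 mm, lying flat; origin under its centre; leave alone
- magnet: U-shaped magnet lying flat, 125 x 82 x 30 mm; origin under the middle of the U; leave alone
- meter: grey hand-held meter lying on its back, 160 x 80 mm, 45 mm high at the dial; origin under its centre; leave alone
- lamp_holder: small round lamp holder with a bulb, 60 mm across, 59 mm tall; origin under its centre; leave alone
- screwdriver: screwdriver lying on the table, 170 mm long; leave alone

How it is judged:
By the outcome, as a careful person would: the job done as asked, in the order asked, and still so for the second after the job is handed in, while the arm keeps its last pose, push and grip.
It also fails if it takes over 48 s, if anything falls off the work surface, if the arm or the gripper's body presses on something with over 40 N, if the wrist force passes 120 N, or if a joint passes its speed limit or range.

### The arm

A 6-joint arm with a two-finger parallel gripper is mounted at the origin on the work surface. World frame = base frame: x ahead of the robot, y to its left, z up, the work surface at z = 0. Lengths are in m, angles in rad, forces in N, time in s.
With the tool pointing down it reaches from about 0.375 to 0.9 m from the base axis. Payload 3.1 kg.
Tool frame: the origin (TCP) lies between the finger pads; the fingertips stand 11 mm ahead of it and the grasp point (between the pads) lies 8 mm behind it; z points along the fingers, y is the direction in which the jaws open and shut (so a half turn about z gives the same grasp; the last joint's range is limited). The gripper opens to 85 mm and grips with 20 to 120 N. Pads are 22 mm wide; open, the fingers measure 114 mm over their backs; the gripper's body (76 mm by 85 mm) begins 54 mm behind the grasp point. The pads swing forward as they close: fully open they stand 13 mm farther back than shut.
Start: joints at [1.089, 0.527, 1.433, -0, 1.181, -0.178], TCP at [0.187, 0.596, 0.242] pointing down, gripper open.
Joint ranges: [-3.08, 3.08], [-0.75, 2.2], [0.22, 2.44], [-1.43, 4.57], [0, 2.65], [-2.85, 2.85]. Speed limits (rad/s): [2.79, 2.79, 3.14, 3.14, 3.14, 3.14].

### API

Orientations are given as a unit quaternion [x, y, z, w].
In Python, from station import manip gives the robot as it stands.
- The arm moves only by the tool move_arm, never from a script. Its argument "deltas" is a list of rows, each a list of 5 numbers: the shift along the tool's x, y, z in units of 40 cm (1.0 is 40 cm), then the turn about the tool's z in units of 0.5 rad (1.0 is 0.5 rad), then the opening in per cent of the stroke, from 0 (shut) to 100 (fully open). In form: [[x, y, z, twist, grip], ...]. A call has exactly 8 rows; each row is the pose to reach, as a shift and turn from the pose commanded when the call began, along the tool's axes at that moment; what a row does not reach only later rows make up. A row lasts 1/12 s, in which the tool goes at most 41.7 mm and 7.16 degrees, less where a joint would pass 70% of its speed; a pose out of reach is approached as far as the arm can. A call with a number of a shift or a turn outside -1 to 1 is refused whole. A call with a gripper value outside its range is refused whole. The fingers move at their own pace and stop on an object; "force" is the grip in N (left out, the last holds). Time passes only in rows, so rows that repeat a pose let the fingers close, or fill a call up. It gives the time, the measured TCP pose, the force and the opening at its end, in the units of the state.
- manip.sense(): the state, without advancing time (a new reading comes with each control period).
- manip.snapshot(name): name is "scene" or "top" or "wrist"; returns (picture, depth): 400x640x3 uint8, red, green, blue; 400x640 float32, m along the optical axis (not along the pixel's ray), 0 where there is no reading.
- manip.get_calibration(name): a dict with "vfov" (degrees; the focal length in pixels is half the picture's height over the tangent of half this angle, whatever the lens; pixels are square), "cx", "cy" (the principal point, pixels), "pose" (4x4, takes a point from camera to world coordinates). Camera axes: x right, y down, z forward; pixel columns grow to the right and rows downward; lengths in m; the calibration is good to about 2 mm. A picture is of the moment at which its call begins: read the wrist's pose just before it. get_calibration takes no time and is no camera call; for the wrist camera it gives the pose at the moment of the call.
- manip.sign_off(): hands the job in, once; it reports no verdict.
The state is a dict: "t": time; "q": joint angles; "qd": joint speeds; "tau": joint torques, N m; "tcp_pos": TCP position; "tool_rot": TCP orientation; "force": force on the tool from outside, world axes, zero at the start; "ft_torque": the same for the moment, N m; "finger_gap": opening from 0.0 (shut) to 1.0 (fully open).
Only numpy, scipy, OpenCV 4.12 (cv2) and the standard library are available. Lean on these libraries where they do the work, as an engineer would, in place of code of your own. Each camera call takes 0.05 s, during which the arm holds its last target.

## Working session

There is one attempt and no reset: what is moved stays moved. The work goes in short steps, Python scripts to look and compute and a tool call to move; the robot and the scene stay as the last step left them, time stands still between calls to the robot, and variables do not carry over. Pictures are saved under pics/ and viewed, and the job is handed in when it is done.

Besides the shell and the picture viewer there is one more tool, called after "Request:" as name(argument=value, ...) on one line, values as JSON. move_arm: Moves the arm, as the interface text tells. Its arguments: {"type":"object","properties":{"deltas":{"type":"array","items":{"type":"array","items":{"type":"number"}}},"force":{"type":"number"}},"required":["deltas"]}

```bash
mkdir -p pics; ls
python3 - <<'E'
from station import manip
import cv2,numpy as np
print(manip.sense())
for n in ["scene","top"]:
    p,d=manip.snapshot(n); cv2.imwrite(f"pics/{n}0.png",p[:,:,::-1]); np.save(f"pics/{n}0.npy",d)
    c=manip.get_calibration(n); print(n,c)
    np.savez(f"pics/{n}0cal.npz",**{k:np.array(v) for k,v in c.items() if not isinstance(v,str)})
E
```

```text
pics
{'t': 0.0, 'q': array([ 1.08847845e+00,  5.28454521e-01,  1.43391569e+00,  2.33879708e-05,
        1.18139998e+00, -1.78521602e-01]), 'qd': array([ 9.44860012e-04,  8.90188521e-04, -6.59490515e-04, -5.20457685e-05,
        2.44853118e-04, -8.16250527e-04]), 'tau': array([ 5.37835632e-06, -4.42350805e+01, -1.78026634e+01, -2.96922262e-04,
        8.52860481e-03,  1.76902478e-05]), 'tcp_pos': array([0.18661516, 0.59575789, 0.24133649]), 'tool_rot': array([ 1.51318993e-01,  9.88484384e-01, -1.02636284e-03, -3.63468331e-04]), 'force': array([-0.58567492, -0.78522587, -1.20834164]), 'ft_torque': array([-0.01747573, -0.0132265 ,  0.06801738]), 'finger_gap': 0.9974946525307695}
scene {'vfov': 54.05824941650455, 'cx': 316.2608103596049, 'cy': 202.39026058881677, 'pose': array([[-0.76490874,  0.51475592, -0.38722212,  1.00680098],
       [ 0.64411906,  0.61593962, -0.45357361,  0.53943103],
       [ 0.00502574, -0.59635957, -0.80270169,  0.95202502],
       [ 0.        ,  0.        ,  0.        ,  1.        ]])}
top {'vfov': 45.577609091500754, 'cx': 324.64174064582596, 'cy': 198.46755353706902, 'pose': array([[-2.46281725e-02, -9.81756475e-01,  1.88540917e-01,
         3.45223641e-01],
       [-9.99686150e-01,  2.50516048e-02, -1.37199546e-04,
         3.63731214e-02],
       [-4.58855600e-03, -1.88485122e-01, -9.82065326e-01,
         1.30043206e+00],
       [ 0.00000000e+00,  0.00000000e+00,  0.00000000e+00,
         1.00000000e+00]])}
```

View pics/scene0.png

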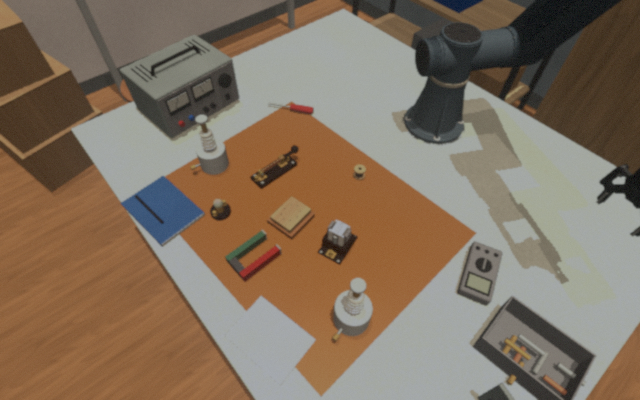

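View pics/top0.png

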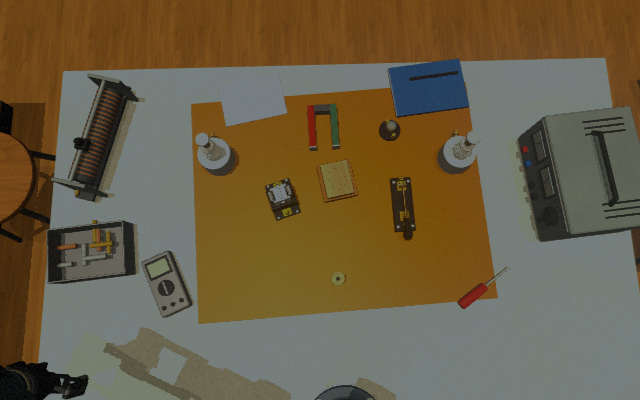

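Run:
```python
import cv2,numpy as np
p=cv2.imread("pics/top0.png"); s=cv2.imread("pics/scene0.png")
a=cv2.resize(p[165:250,370:440],None,fx=7,fy=7,interpolation=cv2.INTER_CUBIC)
b=cv2.resize(p[165:235,250:315],None,fx=7,fy=7,interpolation=cv2.INTER_CUBIC)
cv2.imwrite("pics/a.png",cv2.convertScaleAbs(a,alpha=1.6));cv2.imwrite("pics/b.png",cv2.convertScaleAbs(b,alpha=1.3))
```

```text
(no output)
```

View pics/a.png

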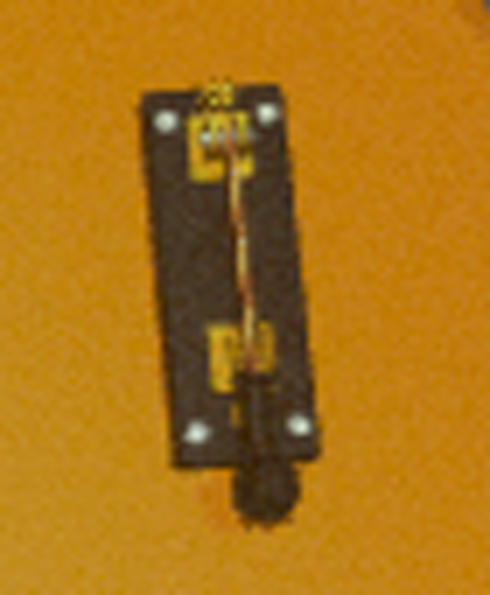

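View pics/b.png

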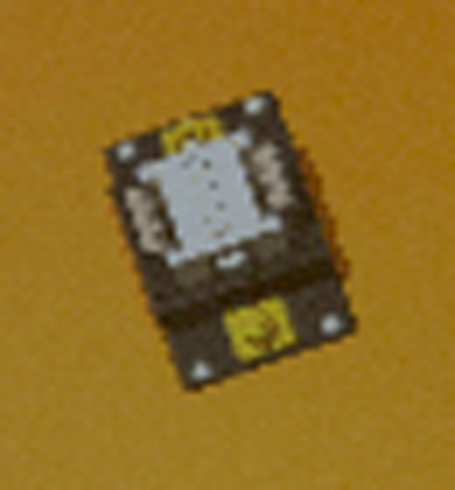

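```bash
cat > h.py <<'E'
import numpy as np
def load(n):
    c=np.load(f"pics/{n}cal.npz"); return dict(c)
def ray(c,u,v,z,h=400):
    f=h/2/np.tan(np.radians(float(c["vfov"]))/2)
    d=c["pose"][:3,:3]@np.array([(u-c["cx"])/f,(v-c["cy"])/f,1.0]); o=c["pose"][:3,3]
    return o+d*(z-o[2])/d[2]
E
python3 - <<'E'
from h import *
c=load("top0"); d=np.load("pics/top0.npy")
def P(ox,oy,x,y,z):
    u=(x+.5)/7-.5+ox; v=(y+.5)/7-.5+oy
    r=ray(c,u,v,z); 
    f=200/np.tan(np.radians(float(c["vfov"]))/2); dd=d[int(round(v)),int(round(u))]
    w=c["pose"]@np.array([(u-c["cx"])/f*dd,(v-c["cy"])/f*dd,dd,1]); print(r.round(4),"depth:",w[:3].round(4)); return r
print("knob");P(370,165,266,492,.044)
print("slab");q=[P(370,165,*k,.016) for k in [(140,93),(283,85),(320,455),(172,466)]]
m=np.mean(q,0); print(m, np.degrees(np.arctan2(*( (q[0]+q[1]-q[2]-q[3])[[1,0]]))))
print("car");q=[P(250,165,*k,.088) for k in [(140,172),(248,130),(282,225),(175,262)]]
m=np.mean(q,0); print(m, np.degrees(np.arctan2(*( (q[0]+q[1]-q[2]-q[3])[[1,0]]))))
print("foot");q=[P(250,165,*k,.012) for k in [(125,150),(255,104),(331,323),(201,370)]]
m=np.mean(q,0); print(m, np.degrees(np.arctan2(*( (q[0]+q[1]-q[2]-q[3])[[1,0]]))))
E
```

```text
knob
[ 0.4828 -0.1808  0.044 ] depth: [ 0.4811 -0.1781  0.0595]
slab
[ 0.6453 -0.1449  0.016 ] depth: [ 0.6486 -0.1469  0.0021]
[ 0.6471 -0.2016  0.016 ] depth: [ 0.6513 -0.205  -0.002 ]
[ 0.4997 -0.2074  0.016 ] depth: [ 0.5018 -0.2107 -0.0016]
[ 0.4969 -0.1499  0.016 ] depth: [ 0.4985 -0.1519  0.002 ]
[ 0.57225212 -0.17595016  0.016     ] 2.058782548473347
car
[0.6064 0.179  0.088 ] depth: [0.6069 0.1793 0.0857]
[0.6214 0.1387 0.088 ] depth: [0.6406 0.1458 0.0034]
[0.5849 0.1264 0.088 ] depth: [0.593  0.1294 0.0472]
[0.572  0.1661 0.088 ] depth: [0.5729 0.1666 0.0833]
[0.59616013 0.15253326 0.088     ] 19.552437909021606
foot
[0.6318 0.1938 0.012 ] depth: [0.6317 0.1938 0.0124]
[0.6492 0.1422 0.012 ] depth: [0.6497 0.1424 0.0098]
[0.5603 0.1132 0.012 ] depth: [0.5611 0.1135 0.0071]
[0.543  0.1643 0.012 ] depth: [0.5438 0.1648 0.007 ]
[0.5960749  0.15339086 0.012     ] 18.22986423931841
```

```bash
cat >> h.py <<'E'
from scipy.spatial.transform import Rotation as R
def plan(target,yawy=None):
    "units for move_arm to reach target TCP with tool y along world angle yawy (deg, mod 180)"
    from station import manip
    s=manip.sense(); r=R.from_quat(s["tool_rot"]); m=r.as_matrix()
    d=m.T@(np.array(target)-s["tcp_pos"])/0.4
    y=np.degrees(np.arctan2(m[1,1],m[0,1])); tw=0
    if yawy is not None:
        e=(yawy-y+90)%180-90; tw=-np.radians(e)/0.5
    print("t",round(s["t"],2),"tcp",s["tcp_pos"].round(4),"yawy",y.round(2),"tilt",m[:,2].round(4),"gap",round(s["finger_gap"],3),"F",s["force"].round(2),"q",s["q"].round(2)); print("units",d.round(4),"twist",round(tw,4))
E
python3 -c "
from h import *
plan([.45,.26,.242],92.1)"
```

```text
t 0.1 tcp [0.1866 0.5958 0.2414] yawy 72.6 tilt [-9.0e-04 -1.7e-03 -1.0e+00] gap 1.001 F [ 0.5   0.2  -1.09] q [ 1.09  0.53  1.43  0.    1.18 -0.18]
units [-8.794e-01 -6.042e-01 -6.000e-04] twist -0.6808
```

Request:
move_arm(deltas=[[-0.04,-0.03,0,-0.1,100],[-0.11,-0.08,0,-0.2,100],[-0.19,-0.13,0,-0.3,100],[-0.27,-0.19,0,-0.4,100],[-0.35,-0.24,0,-0.5,100],[-0.43,-0.3,0,-0.6,100],[-0.51,-0.35,0,-0.68,100],[-0.59,-0.41,0,-0.68,100]])

```text
t: 0.77
tcp_pos: [0.3639, 0.3679, 0.2421]
tool_rot: [-0.019, 1.0, 0.0, 0.0]
force: [0.5, 0.0, 0.3]
finger_gap: 1.001
```

```bash
python3 -c "
from h import *
plan([.48,-.0,.242],92.1)"
```

```text
t 0.77 tcp [0.3639 0.3679 0.2421] yawy 92.18 tilt [ 0.e+00  2.e-04 -1.e+00] gap 1.001 F [0.47 0.01 0.34] q [ 0.57  0.38  1.7   0.    1.06 -1.03]
units [-2.551e-01 -9.302e-01  1.000e-04] twist 0.0026
```

Request:
move_arm(deltas=[[-0.03,-0.1,0,0,100],[-0.05,-0.2,0,0,100],[-0.08,-0.3,0,0,100],[-0.11,-0.4,0,0,100],[-0.14,-0.5,0,0,100],[-0.16,-0.6,0,0,100],[-0.19,-0.7,0,0,100],[-0.21,-0.79,0,0,100]])

```text
t: 1.43
tcp_pos: [0.459, 0.0541, 0.2423]
tool_rot: [-0.018, 1.0, -0.0, 0.0]
force: [0.8, 0.4, 0.6]
finger_gap: 1.0
```

```bash
python3 -c "
from h import *
plan([.42,-.178,.2],92.1)"
```

```text
t 1.43 tcp [0.459  0.0541 0.2423] yawy 92.03 tilt [ 5.e-04 -2.e-04 -1.e+00] gap 1.0 F [0.82 0.41 0.65] q [-0.13  0.31  1.83 -0.    1.   -1.73]
units [ 0.1181 -0.5764  0.1057] twist -0.0024
```

Request:
move_arm(deltas=[[-0.01,-0.1,0,0,100],[-0.02,-0.2,0,0,100],[-0.03,-0.3,0,0,100],[-0.04,-0.4,0.02,0,100],[-0.04,-0.48,0.05,0,100],[-0.04,-0.54,0.08,0,100],[-0.04,-0.58,0.1,0,100],[-0.04,-0.58,0.1,0,100]])

```text
t: 2.1
tcp_pos: [0.4824, -0.1778, 0.2005]
tool_rot: [-0.016, 1.0, 0.0, -0.001]
force: [-0.0, 0.6, 0.5]
finger_gap: 1.001
```

Run:
```python
from h import *
from station import manip
import cv2
plan([.4835,-.18,.1],92.1)
c=manip.get_calibration("wrist")
p,d=manip.snapshot("wrist"); cv2.imwrite("pics/w1.png",p[:,:,::-1]); np.save("pics/w1.npy",d)
np.savez("pics/w1cal.npz",**{k:np.array(v) for k,v in c.items()}); print(c)
```

```text
t 2.1 tcp [ 0.4824 -0.1778  0.2005] yawy 91.85 tilt [-2.e-03  3.e-04 -1.e+00] gap 1.001 F [-0.    0.57  0.51] q [-0.57  0.44  1.75 -0.    0.95 -2.17]
units [-0.0031 -0.0057  0.2512] twist -0.0089
{'vfov': 69.57999817292271, 'cx': 316.4226157603918, 'cy': 195.8407122903579, 'pose': array([[-3.20880405e-02,  9.60037195e-01,  2.78026873e-01,
         4.11490038e-01],
       [ 9.99484970e-01,  3.09304886e-02,  8.54987373e-03,
        -1.79898185e-01],
       [-3.91310230e-04,  2.78158029e-01, -9.60535245e-01,
         3.32841027e-01],
       [ 0.00000000e+00,  0.00000000e+00,  0.00000000e+00,
         1.00000000e+00]])}
```

View pics/w1.png

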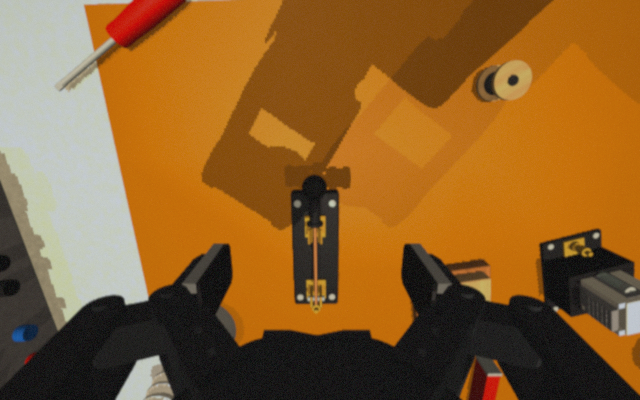

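Run:
```python
from h import *
c=load("w1")
print(ray(c,315,186,.044)); q=[ray(c,*k,.016) for k in [(294,191),(338,191),(338,303),(295,303)]]; print(np.array(q).round(4),np.mean(q,0))
q=np.array(q);e=q[2]+q[3]-q[0]-q[1];print(np.degrees(np.arctan2(e[1],e[0])))
```

```text
[ 0.48455083 -0.17913794  0.044     ]
[[ 0.4983 -0.2028  0.016 ]
 [ 0.4967 -0.1527  0.016 ]
 [ 0.6455 -0.1448  0.016 ]
 [ 0.6473 -0.2     0.016 ]] [ 0.57193713 -0.17506337  0.016     ]
2.0622504412434157
```

Request:
move_arm(deltas=[[-0.004,-0.004,0.06,-0.01,70],[-0.004,-0.004,0.13,-0.01,70],[-0.004,-0.004,0.2,-0.01,70],[-0.004,-0.004,0.27,-0.01,70],[-0.004,-0.004,0.33,-0.01,70],[-0.004,-0.004,0.38,-0.01,70],[-0.004,-0.004,0.41,-0.01,70],[-0.004,-0.004,0.41,-0.01,70]], force=30)

```text
t: 2.82
tcp_pos: [0.4832, -0.1741, 0.0365]
tool_rot: [-0.021, 1.0, 0.002, -0.002]
force: [-0.2, 0.2, 0.2]
finger_gap: 0.701
```

Run:
```python
from h import *
from station import manip
import cv2
plan([.484,-.1795,.036],92.1)
c=manip.get_calibration("wrist")
p,d=manip.snapshot("wrist"); cv2.imwrite("pics/w2.png",p[:,:,::-1])
np.savez("pics/w2cal.npz",**{k:np.array(v) for k,v in c.items()})
```

```text
t 2.82 tcp [ 0.4832 -0.1741  0.0365] yawy 92.44 tilt [-0.0043  0.003  -1.    ] gap 0.701 F [-0.22  0.18  0.15] q [-0.56  0.73  1.85  0.    0.57 -2.18]
units [-0.0015 -0.0136  0.0011] twist 0.0118
```

View pics/w2.png

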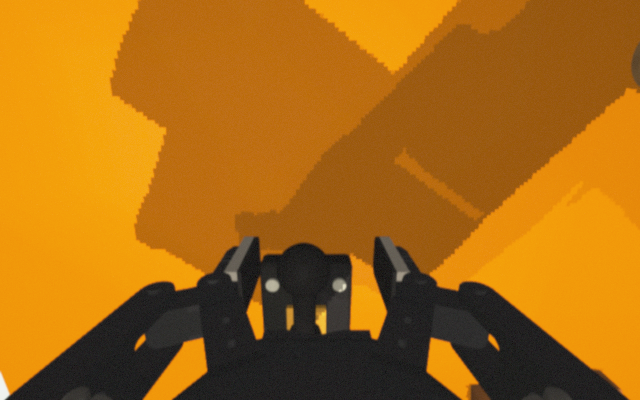

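Request:
move_arm(deltas=[[0,-0.005,0,0,70],[0,-0.005,0,0,70],[0,-0.005,0,0,70],[0,-0.005,0,0,70],[0,-0.005,0,0,70],[0,-0.005,0,0,60],[0,-0.005,0,0,60],[0,-0.005,0,0,60]])

```text
t: 3.53
tcp_pos: [0.4846, -0.1783, 0.0384]
tool_rot: [-0.021, 1.0, -0.0, 0.0]
force: [-0.3, 0.3, -0.2]
finger_gap: 0.603
```

Run:
```python
from h import *
plan([.484,-.1795,.036],92.1)
```

```text
t 3.53 tcp [ 0.4846 -0.1783  0.0384] yawy 92.36 tilt [ 1.e-04 -1.e-04 -1.e+00] gap 0.603 F [-0.29  0.25 -0.17] q [-0.57  0.72  1.85  0.    0.57 -2.18]
units [ 0.0016 -0.0029  0.0061] twist 0.009
```

Request:
move_arm(deltas=[[0,-0.003,0.005,0,60],[0,-0.003,0.005,0,20],[0,-0.003,0.005,0,20],[0,-0.003,0.005,0,20],[0,-0.003,0.005,0,20],[0,-0.003,0.005,0,20],[0,-0.003,0.005,0,20],[0,-0.003,0.005,0,20]], force=35)

```text
t: 4.2
tcp_pos: [0.4846, -0.1804, 0.0364]
tool_rot: [-0.021, 1.0, -0.001, 0.0]
force: [-2.5, -4.5, 0.9]
finger_gap: 0.282
```

Run:
```python
from h import *
from station import manip
import cv2
plan([.484,-.1795,.036],92.1)
p,d=manip.snapshot("wrist"); cv2.imwrite("pics/w3.png",p[:,:,::-1])
```

```text
t 4.2 tcp [ 0.4846 -0.1804  0.0364] yawy 92.38 tilt [ 3.0e-04 -1.2e-03 -1.0e+00] gap 0.282 F [-2.48 -4.45  0.92] q [-0.57  0.73  1.85 -0.    0.57 -2.18]
units [0.0015 0.0022 0.001 ] twist 0.0099
```

View pics/w3.png

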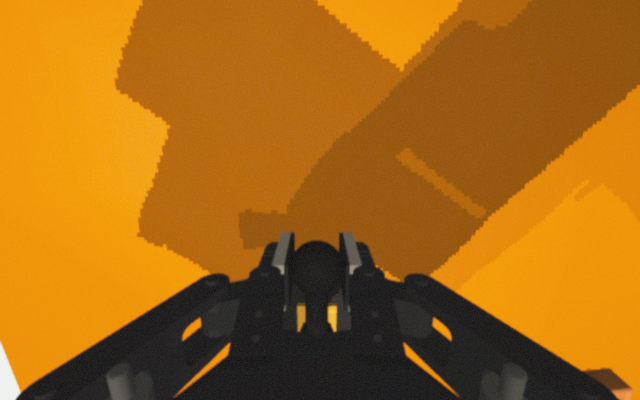

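Run:
```python
import numpy as np
a=.0435
def p(t): return np.array([-(np.cos(a)-np.cos(t+a))*.138/.4, -(np.sin(t+a)-np.sin(a))*.138/.4])
for t in np.arange(1,9)*.0875: print(p(t).round(3))
print()
for t in .7+np.arange(1,9)*.0875: print((p(t)-p(.7)).round(3))
print((p(1.43)-p(1.4)).round(4))
```

```text
[-0.003 -0.03 ]
[-0.008 -0.06 ]
[-0.016 -0.089]
[-0.026 -0.117]
[-0.039 -0.145]
[-0.054 -0.171]
[-0.071 -0.195]
[-0.091 -0.219]

[-0.021 -0.021]
[-0.045 -0.041]
[-0.069 -0.058]
[-0.095 -0.073]
[-0.123 -0.086]
[-0.151 -0.096]
[-0.18  -0.104]
[-0.21  -0.109]
[-0.0103 -0.0012]
```

Request:
move_arm(deltas=[[-0.003,0,-0.03,0,20],[-0.008,0,-0.06,0,20],[-0.016,0,-0.089,0,20],[-0.026,0,-0.117,0,20],[-0.039,0,-0.145,0,20],[-0.054,0,-0.171,0,20],[-0.071,0,-0.195,0,20],[-0.091,0,-0.219,0,20]])

```text
t: 4.92
tcp_pos: [0.5212, -0.1788, 0.1241]
tool_rot: [-0.021, 1.0, -0.001, -0.0]
force: [0.8, -4.6, -3.3]
finger_gap: 0.275
```

Run:
```python
from h import *
plan([.521,-.178,.1235],92.1)
```

```text
t 4.92 tcp [ 0.5212 -0.1788  0.1241] yawy 92.39 tilt [ 0.     -0.0015 -1.    ] gap 0.275 F [ 0.84 -4.64 -3.35] q [-0.53  0.6   1.72 -0.    0.82 -2.14]
units [0.0004 0.002  0.0016] twist 0.01
```

Request:
move_arm(deltas=[[-0.021,0,-0.021,0,20],[-0.045,0,-0.041,0,20],[-0.069,0,-0.058,0,20],[-0.095,0,-0.073,0,20],[-0.123,0,-0.086,0,20],[-0.151,0,-0.096,0,20],[-0.18,0,-0.104,0,20],[-0.208,0,-0.109,0,20]])

```text
t: 5.58
tcp_pos: [0.6036, -0.1752, 0.1676]
tool_rot: [-0.021, 1.0, -0.001, -0.001]
force: [-1.8, -4.3, 1.9]
finger_gap: 0.278
```

Run:
```python
from h import *
plan([.6045,-.175,.167],92.1)
```

```text
t 5.58 tcp [ 0.6036 -0.1752  0.1676] yawy 92.38 tilt [-0.0023 -0.0012 -1.    ] gap 0.278 F [-1.81 -4.33  1.85] q [-0.46  0.62  1.49 -0.    1.03 -2.07]
units [-0.0022  0.0004  0.0016] twist 0.0098
```

Push gently a little past, to the stop.

Request:
move_arm(deltas=[[-0.004,0,0,0,20],[-0.008,0,0,0,20],[-0.012,0,0,0,20],[-0.016,0,0,0,20],[-0.018,0,0,0,20],[-0.018,0,0,0,20],[-0.018,0,0,0,20],[-0.018,0,0,0,20]])

```text
t: 6.25
tcp_pos: [0.6108, -0.1749, 0.1683]
tool_rot: [-0.021, 1.0, -0.001, 0.0]
force: [-2.2, -3.9, 5.3]
finger_gap: 0.275
```

Run:
```python
from h import *
from station import manip
import cv2
plan([.6045,-.175,.167],92.1)
p,d=manip.snapshot("wrist"); cv2.imwrite("pics/w4.png",p[:,:,::-1])
```

```text
t 6.25 tcp [ 0.6108 -0.1749  0.1683] yawy 92.36 tilt [ 0.     -0.0013 -1.    ] gap 0.275 F [-2.21 -3.9   5.3 ] q [-0.45  0.63  1.47 -0.    1.04 -2.07]
units [0.0156 0.0004 0.0033] twist 0.0092
```

View pics/w4.png

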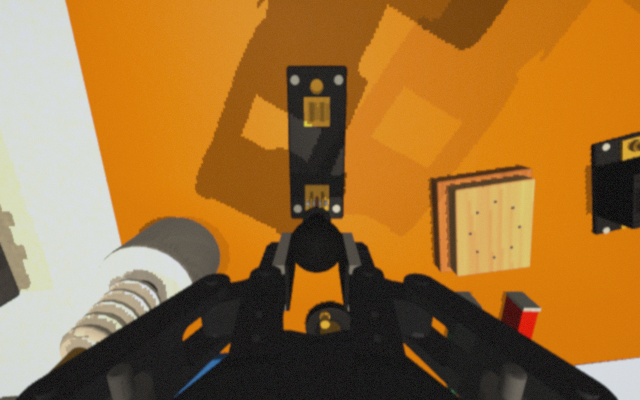

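Run:
```python
from h import *
from station import manip
import cv2
p,d=manip.snapshot("scene"); cv2.imwrite("pics/s1.png",cv2.resize(p[110:220,220:340,::-1],None,fx=5,fy=5,interpolation=cv2.INTER_CUBIC))
```

```text
(no output)
```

View pics/s1.png

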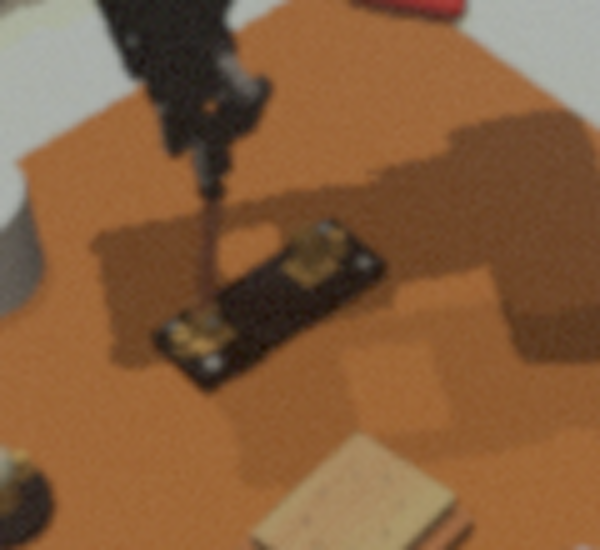

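Request:
move_arm(deltas=[[-0.005,0,0,0,20],[-0.01,0,0,0,20],[-0.012,0,0,0,20],[-0.012,0,0,0,20],[-0.012,0,0,0,20],[-0.012,0,0,0,20],[-0.012,0,0,0,20],[-0.012,0,0,0,20]])

```text
t: 7.02
tcp_pos: [0.6157, -0.1747, 0.1685]
tool_rot: [-0.021, 1.0, -0.001, 0.0]
force: [-1.4, -3.9, 6.8]
finger_gap: 0.27
```

Run:
```python
from h import *
from station import manip
import cv2
plan([.6045,-.175,.167],92.1)
c=manip.get_calibration("wrist")
p,d=manip.snapshot("wrist"); cv2.imwrite("pics/w5.png",p[:,:,::-1])
np.savez("pics/w5cal.npz",**{k:np.array(v) for k,v in c.items()})
```

```text
t 7.02 tcp [ 0.6157 -0.1747  0.1685] yawy 92.35 tilt [ 5.0e-04 -1.2e-03 -1.0e+00] gap 0.27 F [-1.42 -3.88  6.77] q [-0.45  0.63  1.46 -0.    1.05 -2.06]
units [0.0281 0.0003 0.0037] twist 0.0088
```

View pics/w5.png

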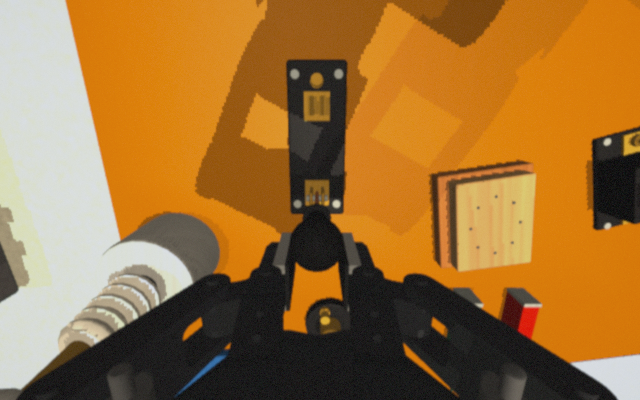

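Run:
```python
from h import *
c=load("w5"); print(ray(c,317,246,.175), ray(c,317,246,.170))
```

```text
[ 0.60625579 -0.17466989  0.175     ] [ 0.60871141 -0.17456814  0.17      ]
```

Request:
move_arm(deltas=[[0,0,0,0,60],[0,0,0,0,60],[0,0,0,0,60],[0,0,0,0,60],[0,0,-0.03,0,60],[0,0,-0.08,0,60],[0,0,-0.14,0,60],[0,0,-0.2,0,60]])

```text
t: 7.73
tcp_pos: [0.6159, -0.1737, 0.2486]
tool_rot: [-0.021, 1.0, 0.0, -0.0]
force: [0.3, -0.4, -0.6]
finger_gap: 0.599
```

Run:
```python
from h import *
from station import manip
import cv2
plan([.55,0.1,.25],108.8)
c=manip.get_calibration("wrist")
p,d=manip.snapshot("wrist"); cv2.imwrite("pics/w6.png",p[:,:,::-1])
np.savez("pics/w6cal.npz",**{k:np.array(v) for k,v in c.items()})
p,d=manip.snapshot("scene"); cv2.imwrite("pics/s2.png",cv2.resize(p[110:220,220:340,::-1],None,fx=5,fy=5,interpolation=cv2.INTER_CUBIC))
```

```text
t 7.73 tcp [ 0.6159 -0.1737  0.2486] yawy 92.37 tilt [-9.e-04  9.e-04 -1.e+00] gap 0.599 F [ 0.26 -0.37 -0.64] q [-0.45  0.54  1.39  0.    1.22 -2.06]
units [ 0.1363  0.6904 -0.0029] twist -0.5736
```

View pics/w6.png

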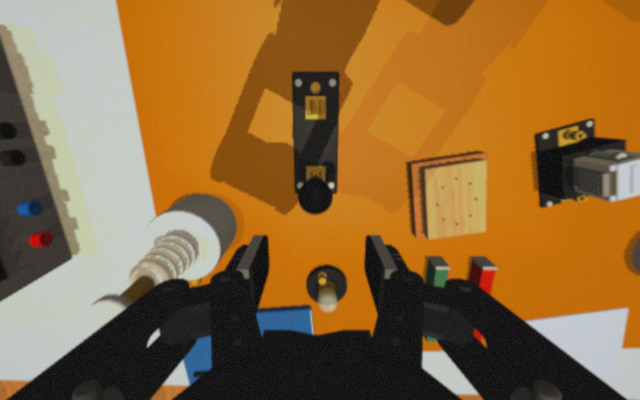

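View pics/s2.png

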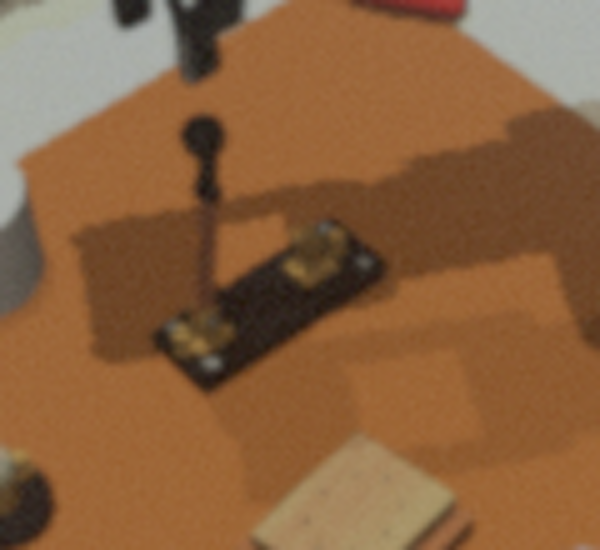

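Run:
```python
from h import *
c=load("w6"); print(ray(c,315,195,.175))
c=load("scene0"); u,v=220+(203.5/5)-.4,110+(136.5/5)-.4
print(u,v,ray(c,u,v,.175))
f=200/np.tan(np.radians(float(c["vfov"]))/2)
for t in [1.3,1.35,1.4,1.45]:
    s=.138; a=t+.0435
    k=np.array([.622-.138*np.cos(a),-.1742-.138*np.cos(a)*.036,.038+.138*np.sin(a)])
    for n in ["scene0","w6"]:
        c=load(n);f=200/np.tan(np.radians(float(c["vfov"]))/2);q=c["pose"][:3,:3].T@(k-c["pose"][:3,3]); print(t,n,c["cx"]+f*q[0]/q[2],c["cy"]+f*q[1]/q[2])
```

```text
[ 0.60405838 -0.17506084  0.175     ]
260.3 136.9 [ 0.60489734 -0.17645194  0.175     ]
1.3 scene0 264.6803256269254 135.55042455504554
1.3 w6 315.3744535134773 176.95612099814207
1.35 scene0 262.72886727489447 136.3108151785496
1.35 w6 315.3299015798618 186.28310753388433
1.4 scene0 260.75966024395655 137.1747063043392
1.4 w6 315.28690871169977 195.51317949418902
1.45 scene0 258.77883141884723 138.14034677734236
1.45 w6 315.24576650335285 204.58075922301498
```

Request:
move_arm(deltas=[[0.0,0.08,0,-0.05,60],[0.0,0.18,0,-0.15,80],[0.01,0.28,0,-0.25,100],[0.01,0.38,0,-0.35,100],[0.01,0.48,0,-0.45,100],[0.01,0.58,0,-0.55,100],[0.015,0.68,0,-0.57,100],[0.015,0.77,0,-0.57,100]])

```text
t: 8.5
tcp_pos: [0.5961, 0.136, 0.2472]
tool_rot: [-0.163, 0.987, 0.0, -0.001]
force: [1.2, 0.3, 0.1]
finger_gap: 1.0
```

Request:
move_arm(deltas=[[0,0.03,0,0,100],[0,0.05,0,0,100],[0,0.05,0,0,100],[0,0.05,0,0,100],[0,0.05,0,0,100],[0,0.05,0,0,100],[0,0.05,0,0,100],[0,0.05,0,0,100]])

```text
t: 9.17
tcp_pos: [0.5913, 0.1512, 0.2475]
tool_rot: [-0.162, 0.987, -0.0, -0.0]
force: [-0.3, 0.1, 0.0]
finger_gap: 1.0
```

Run:
```python
from h import *
from station import manip
import cv2
plan([.596,0.153,.25],108.8)
c=manip.get_calibration("wrist")
p,d=manip.snapshot("wrist"); cv2.imwrite("pics/w7.png",p[:,:,::-1]); np.save("pics/w7.npy",d)
cv2.imwrite("pics/w7c.png",cv2.resize(p[130:330,220:420,::-1],None,fx=3,fy=3,interpolation=cv2.INTER_CUBIC))
np.savez("pics/w7cal.npz",**{k:np.array(v) for k,v in c.items()})
```

```text
t 9.17 tcp [0.5913 0.1512 0.2475] yawy 108.59 tilt [-0.e+00 -1.e-04 -1.e+00] gap 1.0 F [-0.31  0.13  0.05] q [ 0.07  0.5   1.47 -0.    1.17 -1.83]
units [-0.0125  0.0005 -0.0062] twist -0.0074
```

View pics/w7.png

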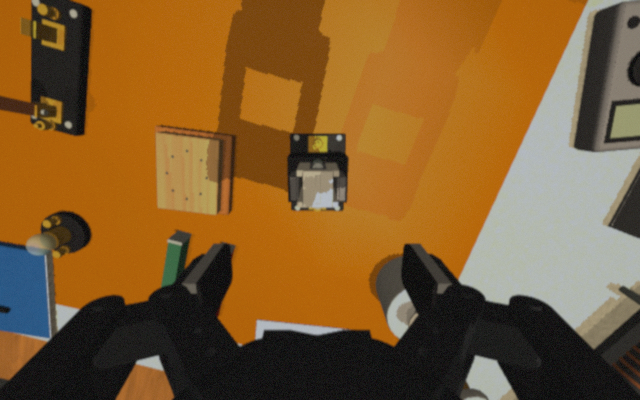

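View pics/w7c.png

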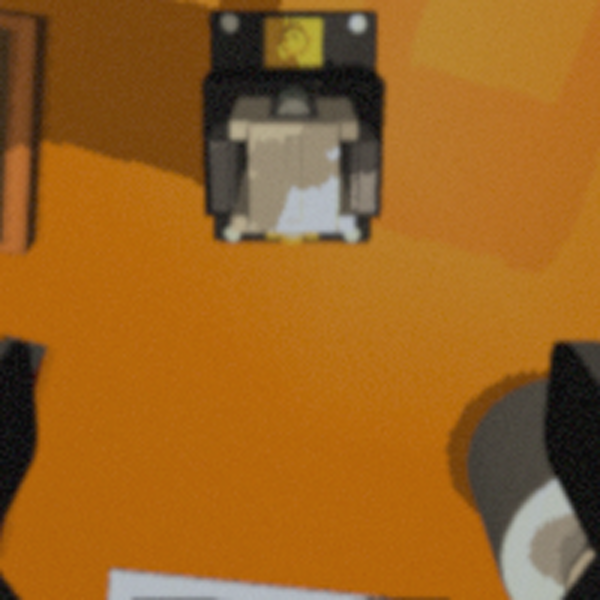

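Run:
```python
from h import *
c=load("w7")
g=lambda x,y,z: ray(c,220+(x+.5)/3-.5,130+(y+.5)/3-.5,z)
q=np.array([g(*k,.088) for k in [(230,122),(357,122),(359,238),(228,238)]]); print(q.round(4),q.mean(0)); e=q[2]+q[3]-q[0]-q[1];print(np.degrees(np.arctan2(e[1],e[0])))
q=np.array([g(*k,.044) for k in [(205,75),(384,75)]]);print("wall",q.round(4)); e=q[1]-q[0];print(np.degrees(np.arctan2(e[1],e[0])))
q=np.array([g(*k,.010) for k in [(230,22),(357,22)]]);e=q[1]-q[0];print(q.round(4),np.degrees(np.arctan2(e[1],e[0])))
print(np.mean([g(225,180,.07),g(364,180,.07)],0))
```

```text
[[0.5852 0.1273 0.088 ]
 [0.5713 0.1686 0.088 ]
 [0.6106 0.1836 0.088 ]
 [0.6255 0.1393 0.088 ]] [0.59816041 0.15470364 0.088     ]
18.64267678987345
wall [[0.5799 0.1123 0.044 ]
 [0.5577 0.1783 0.044 ]]
108.59028236489058
[[0.5608 0.1141 0.01  ]
 [0.5438 0.1648 0.01  ]] 108.58718731195515
[0.60221622 0.15651462 0.07      ]
```

Request:
move_arm(deltas=[[-0.015,0.002,0.05,0,100],[-0.015,0.002,0.11,0,100],[-0.015,0.002,0.17,0,100],[-0.015,0.002,0.23,0,100],[-0.015,0.002,0.29,0,100],[-0.015,0.002,0.34,0,100],[-0.015,0.002,0.38,0,100],[-0.015,0.002,0.4,0,100]])

```text
t: 9.88
tcp_pos: [0.5952, 0.1546, 0.0851]
tool_rot: [-0.162, 0.987, 0.0, -0.002]
force: [-0.7, 0.9, -0.8]
finger_gap: 0.996
```

Run:
```python
from h import *
from station import manip
import cv2
plan([.5965,0.154,.061],108.6)
c=manip.get_calibration("wrist")
p,d=manip.snapshot("wrist"); cv2.imwrite("pics/w8.png",p[:,:,::-1])
np.savez("pics/w8cal.npz",**{k:np.array(v) for k,v in c.items()})
```

```text
t 9.88 tcp [0.5952 0.1546 0.0851] yawy 108.66 tilt [-3.9e-03 -3.0e-04 -1.0e+00] gap 0.996 F [-0.69  0.88 -0.78] q [ 0.07  0.72  1.57 -0.    0.85 -1.82]
units [-0.0028 -0.0025  0.0603] twist 0.0021
```

View pics/w8.png

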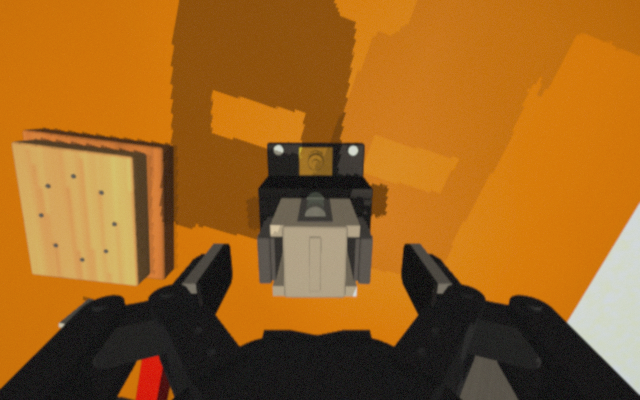

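Request:
move_arm(deltas=[[0,-0.001,0.02,0,100],[0,-0.001,0.04,0,100],[0,-0.001,0.055,0,100],[0,-0.001,0.06,0,100],[0,-0.001,0.06,0,100],[0,-0.001,0.06,0,100],[0,-0.001,0.06,0,100],[0,-0.001,0.06,0,100]], force=40)

```text
t: 10.6
tcp_pos: [0.5969, 0.1547, 0.064]
tool_rot: [-0.162, 0.987, -0.0, 0.001]
force: [-0.2, 0.2, -0.5]
finger_gap: 0.998
```

Run:
```python
from h import *
plan([.5965,0.154,.061],108.6)
```

```text
t 10.6 tcp [0.5969 0.1547 0.064 ] yawy 108.69 tilt [ 0.001  0.    -1.   ] gap 0.998 F [-0.19  0.2  -0.49] q [ 0.07  0.75  1.58 -0.    0.81 -1.82]
units [ 0.0016 -0.0014  0.0076] twist 0.0033
```

Request:
move_arm(deltas=[[0,-0.001,0.005,0,100],[0,-0.001,0.005,0,75],[0,-0.001,0.005,0,65],[0,-0.001,0.005,0,60],[0,-0.001,0.005,0,45],[0,-0.001,0.005,0,40],[0,-0.001,0.005,0,40],[0,-0.001,0.005,0,40]], force=40)

```text
t: 11.27
tcp_pos: [0.5973, 0.1543, 0.0635]
tool_rot: [-0.162, 0.987, -0.0, 0.001]
force: [-2.3, -0.7, 10.2]
finger_gap: 0.485
```

Run:
```python
from h import *
from station import manip
import cv2
plan([.5965,0.154,.061],108.6)
p,d=manip.snapshot("wrist"); cv2.imwrite("pics/w9.png",p[:,:,::-1])
```

```text
t 11.27 tcp [0.5973 0.1543 0.0635] yawy 108.7 tilt [ 1.8e-03 -1.0e-04 -1.0e+00] gap 0.485 F [-2.29 -0.71 10.16] q [ 0.07  0.75  1.58 -0.    0.8  -1.82]
units [0.0022 0.     0.0063] twist 0.0033
```

View pics/w9.png

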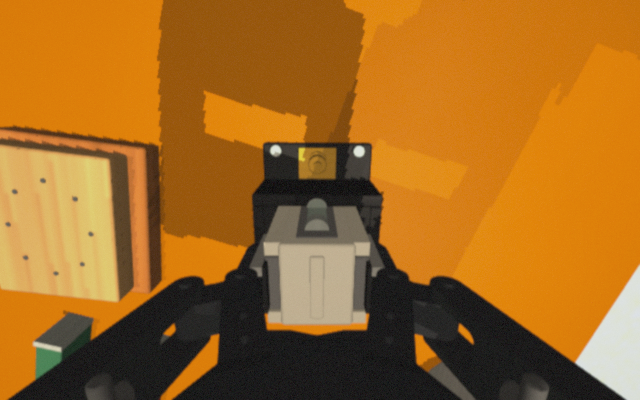

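Request:
move_arm(deltas=[[0,0,-0.005,0,40],[0,0,-0.01,0,40],[0,0,-0.015,0,40],[0,0,-0.022,0,40],[0,0,-0.03,0,40],[0,0,-0.038,0,40],[0,0,-0.046,0,40],[0,0,-0.05,0,40]])

```text
t: 11.98
tcp_pos: [0.5969, 0.1543, 0.082]
tool_rot: [-0.162, 0.987, -0.0, 0.0]
force: [-0.7, -0.2, -1.8]
finger_gap: 0.482
```

Run:
```python
from h import *
from station import manip
import cv2
plan([.5965,0.154,.1825],108.6)
p,d=manip.snapshot("wrist"); cv2.imwrite("pics/w10.png",p[:,:,::-1])
```

```text
t 11.98 tcp [0.5969 0.1543 0.082 ] yawy 108.69 tilt [ 5.e-04  0.e+00 -1.e+00] gap 0.482 F [-0.68 -0.16 -1.78] q [ 0.07  0.73  1.57  0.    0.84 -1.83]
units [ 0.001  -0.0005 -0.2512] twist 0.0032
```

View pics/w10.png

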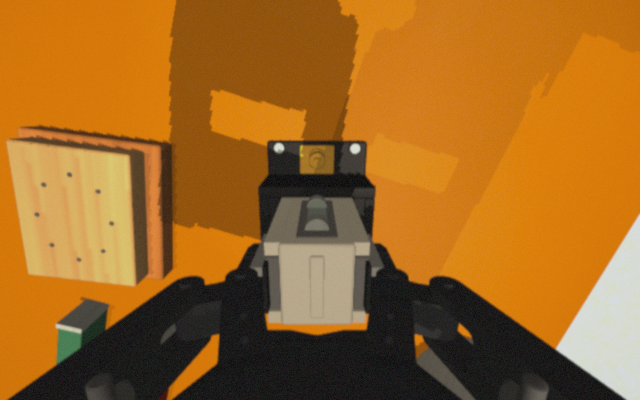

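Request:
move_arm(deltas=[[0,0,-0.02,0,40],[0,0,-0.05,0,40],[0,0,-0.09,0,40],[0,0,-0.13,0,40],[0,0,-0.17,0,40],[0,0,-0.21,0,40],[0,0,-0.24,0,40],[0,0,-0.25,0,40]])

```text
t: 12.7
tcp_pos: [0.598, 0.1544, 0.1846]
tool_rot: [-0.162, 0.987, -0.0, 0.002]
force: [0.7, -0.6, -1.7]
finger_gap: 0.482
```

Request:
move_arm(deltas=[[0,0,0,0,40],[0,0,0,0,40],[0,0,0,0,40],[0,0,0,0,40],[0,0,0,0,40],[0,0,0,0,40],[0,0,0,0,40],[0,0,0,0,40]])

```text
t: 13.37
tcp_pos: [0.5966, 0.1543, 0.1812]
tool_rot: [-0.162, 0.987, 0.0, -0.0]
force: [-0.3, 0.2, -2.0]
finger_gap: 0.484
```

Run:
```python
from h import *
from station import manip
import cv2
plan([.5965,0.154,.1835],108.6)
p,d=manip.snapshot("wrist"); cv2.imwrite("pics/w11.png",p[:,:,::-1])
p,d=manip.snapshot("scene"); cv2.imwrite("pics/s3.png",p[:,:,::-1])
cv2.imwrite("pics/s3c.png",cv2.resize(p[110:280,220:400,::-1],None,fx=3.5,fy=3.5,interpolation=cv2.INTER_CUBIC))
```

```text
t 13.37 tcp [0.5966 0.1543 0.1812] yawy 108.69 tilt [-6.e-04 -1.e-04 -1.e+00] gap 0.484 F [-0.33  0.21 -1.98] q [ 0.07  0.59  1.51 -0.    1.04 -1.83]
units [ 0.0005 -0.0005 -0.0058] twist 0.003
```

View pics/w11.png

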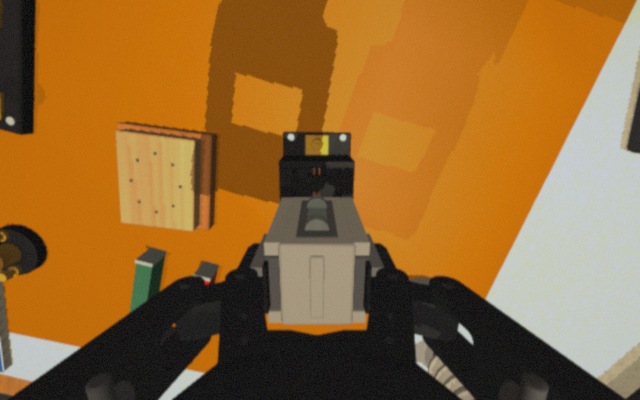

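View pics/s3c.png

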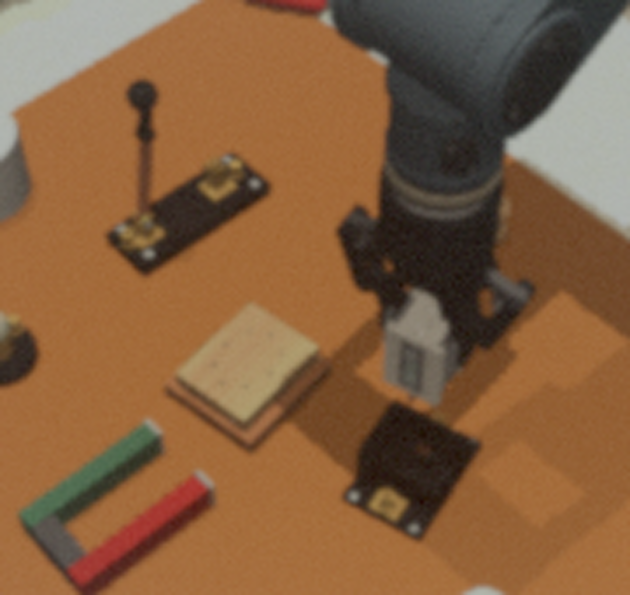

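Request:
move_arm(deltas=[[0,0,-0.003,0,40],[0,0,-0.005,0,40],[0,0,-0.005,0,40],[0,0,-0.005,0,40],[0,0,-0.005,0,40],[0,0,-0.005,0,40],[0,0,-0.005,0,40],[0,0,-0.005,0,40]])

```text
t: 14.13
tcp_pos: [0.5967, 0.1543, 0.1835]
tool_rot: [-0.162, 0.987, 0.0, -0.0]
force: [0.7, 0.8, -2.0]
finger_gap: 0.483
```

Run:
```python
from h import *
from station import manip
plan([.5965,0.154,.1835],108.6); print(abs(manip.sense()["qd"]).max())
print(manip.sign_off())
```

```text
t 14.13 tcp [0.5967 0.1543 0.1835] yawy 108.69 tilt [-1.e-04  0.e+00 -1.e+00] gap 0.483 F [ 0.67  0.82 -2.03] q [ 0.07  0.59  1.51  0.    1.05 -1.83]
units [ 0.0007 -0.0006 -0.0001] twist 0.0031
0.001411110868724526
the job is handed in; nothing more can be done
None
```

I swung the knife switch fully open, then pinched the fuse carrier's catches and lifted it out. I handed the job in at 14.1 s while still holding the carrier.

- **Switch:** After I let go of the ball, the wrist and scene cameras both placed it where a blade angle of about 1.40 rad puts it, which is the stop. It was still standing open in the last scene picture.
- **Near the stop:** The fingers slid about 9 mm past the ball as I pushed to make sure the blade had reached its stop. The last wrist force reading there was about 8 N.
- **Carrier:** At 40 N the gripper closed to 0.48 of its stroke, about 41 mm, where 45 mm over the thumb pads was expected when fully pressed. The ball also read about 2 mm small, so I put part of this down to reading offset. The carrier came up without resistance, with about 2 N of weight showing on the wrist.
- **Final hold:** The tool rose 120 mm from where it gripped the carrier (height 0.0635 to 0.1835 m). The tool points straight down, the joints are almost still (0.0014 rad/s at most), and the pictures show the carrier upright above the empty base.
- **Other objects:** I touched nothing else, and nothing looked disturbed in the last scene picture, which I viewed only as a crop of the switch and fuse area.

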